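# Fill the cell magazine of the pack welder

### The arm

A 6-joint arm with a two-finger parallel gripper is mounted at the origin on the work surface. World frame = base frame: x ahead of the robot, y to its left, z up, the work surface at z = 0. Lengths are in m, angles in rad, forces in N, time in s.
With the tool pointing down it reaches from about 0.3 to 0.875 m from the base axis. Payload 6.4 kg.
Tool frame: the origin (TCP) lies midway between the tips of the shut fingers; the grasp point (between the pads) lies 19 mm behind it (ctrl.tcp_to_grasp is the distance from the TCP to the grasp point, in m); z points along the fingers, y is the direction in which the jaws open and shut (so a half turn about z gives the same grasp; the last joint's range is limited). The gripper opens to 85 mm and grips with 20 to 120 N. Pads are 22 mm wide; open, the fingers measure 114 mm over their backs; the gripper's body (76 mm by 85 mm) begins 54 mm behind the grasp point. The pads swing forward as they close: fully open they stand 13 mm farther back than shut.
Start: joints at [0.994, 0.181, 1.607, -0, 1.354, -0.206], TCP at [0.208, 0.536, 0.231] pointing down, gripper open.
Joint ranges: [-2.99, 2.99], [-0.89, 2.07], [0.3, 2.58], [-1.14, 4.28], [0, 2.63], [-3.12, 3.12]. Speed limits (rad/s): [2.57, 2.57, 3.01, 3.14, 3.14, 3.14].

### API

Orientations are given as a unit quaternion [w, x, y, z].
In Python, from bench import monitor, imaging, order, spotter, ctrl gives the robot as it stands.
- The arm moves only by the shell command python3 -m pendant 'ROWS'. ROWS is JSON, a list that holds one entry, the list of rows, each a list of 5 numbers: the shift along the world's x, y, z in mm, then the turn about the world's z in degrees, then the finger opening in mm, from 0 to 85.4. A call has 1 to 8 rows; each row shifts and turns the commanded pose from where the row before left it; what a row does not reach is not made up. A row lasts 1/8 s, in which the tool goes at most 62.5 mm and 10.7 degrees, less where a joint would pass 70% of its speed; a pose out of reach is approached as far as the arm can. A call with a gripper value outside its range is refused whole. The fingers move at their own pace and stop on an object; the grip force is fixed at half the most. Time passes only in rows, so rows that do not move let the fingers close. It gives the time, the measured TCP pose, the force and the opening at its end, in the units of the state.
- monitor.get_obs(): the state, without advancing time (a new reading comes with each control period).
- imaging.camera(name): name is "scene" or "top"; returns a dict with "img" (420x560x3 uint8, red, green, blue), "vfov" (degrees; the focal length in pixels is half the picture's height over the tangent of half this angle, whatever the lens; pixels are square), "cx", "cy" (the principal point, pixels), "distortion" ([k1, k2, p1, p2, k3] as OpenCV has them; the pictures are not rectified), "origin" and "orientation" of the camera in the world. Camera axes: x right, y down, z forward; pixel columns grow to the right and rows downward; lengths in m; the calibration is good to about 2 mm. A picture is of the moment at which its call begins. There is no depth.
- order.hand_in(): hands the job in, once; it reports no verdict.
Trained networks look in the newest picture that a camera, given by its name, has taken for a name from the list of things; names that differ only in an ending like _2 or _b are one class to them, and where a whole thing is asked for, a point or a joint stands for the part that bears it (a point fixed in the world has none). Each returns a list of dicts, best first, with "confidence" (0 to 1); they miss things now and then, are a little off and sometimes report something else, mostly with a low value. They report only what shows in the picture. A call takes as long as a camera call. They do not tell look-alikes from the thing itself.
- spotter.recognise(camera, thing): "at" ([x, y, z] in m, in the coordinates of the camera as it stood for that picture, good to about 4 mm: the middle of the surface that is visible of it).
- spotter.tip_of(camera, thing): "at" ([x, y, z] in m, in the coordinates of the camera as it stood for that picture, good to about 4 mm: a listed point, or the origin of a listed thing).
The state is a dict: "time_s": time; "q": joint angles; "dq": joint speeds; "joint_efforts": joint torques, N m; "eef_pos": TCP position; "eef_rot": TCP orientation; "wrist_force": force on the tool from outside, world axes, zero at the start; "torque": the same for the moment, N m; "opening": opening from 0.0 (shut) to 1.0 (fully open).
Only numpy, scipy, OpenCV 4.12 (cv2) and the standard library are available. Lean on these libraries where they do the work, as an engineer would, in place of code of your own. Each camera call takes 0.05 s, during which the arm holds its last target. There are 200 camera calls.

### The job

Load the three blue cells from the black rack into the upright spring magazine, one on top of another, each with its + end (the white band) at the red end plate: press every cell down against the spring until all four catches have snapped shut over it, so that all three stay in when you let go. Leave the green cell where it lies in the rack, and do not shove or knock over anything else on the bench.

Things in the scene. Friction and masses are not known exactly. Their poses are not given: they have to be found in the camera images.
- cell_a: one of the three: blue wrapped lithium cell, loose cylinder 32 mm in diameter, 70 mm long, 0.14 kg. Origin at its middle on its axis; x runs along the cell towards the + end, which has a steel button and a white band 9 mm wide (middle 27 mm from the origin); y, z across it, any roll. It starts lying level in one of the rack's four places, either way round.
- cell_a_plus (a point): centre of the + end (button) of cell_a, 35 mm from its origin.
- cell_b: one of the three: blue wrapped lithium cell, loose cylinder 32 mm in diameter, 70 mm long, 0.14 kg. Origin at its middle on its axis; x runs along the cell towards the + end, which has a steel button and a white band 9 mm wide (middle 27 mm from the origin); y, z across it, any roll. It starts lying level in one of the rack's four places, either way round.
- cell_b_plus (a point): centre of the + end (button) of cell_b, 35 mm from its origin.
- cell_c: one of the three: blue wrapped lithium cell, loose cylinder 32 mm in diameter, 70 mm long, 0.14 kg. Origin at its middle on its axis; x runs along the cell towards the + end, which has a steel button and a white band 9 mm wide (middle 27 mm from the origin); y, z across it, any roll. It starts lying level in one of the rack's four places, either way round.
- cell_c_plus (a point): centre of the + end (button) of cell_c, 35 mm from its origin.
- cell_green: the odd one, to be left in the rack: green wrapped lithium cell, loose cylinder 32 mm in diameter, 70 mm long, 0.14 kg. Origin at its middle on its axis; x runs along the cell towards the + end, which has a steel button and a white band 9 mm wide (middle 27 mm from the origin); y, z across it, any roll. It starts lying level in one of the rack's four places, either way round.
- rack: fixed black rack, 176 x 140 mm, origin at the centre of its underside. Four places for lying cells, all along its x axis, centres at x = +-42 mm, y = +-33 mm; a lying cell's axis is 28 mm above the table, the floor under it 5 mm thick. Neighbours side by side lie 66 mm apart (axis to axis, 34 mm free between them), end to end 14 mm apart.
- rack_bars (a point): the rack's centre, 28 mm above the table (height of the cells' axes). Every cell lies in V notches of two cross bars, 7 mm thick, up to 24 mm high, 24 mm either side of the cell's middle; the middle 40 mm of the cell is free for fingers from above.
- magazine: fixed upright spring magazine for a stack of three lying cells, origin at the centre of its underside, z up. Base plate 150 (x) x 110 x 12 mm. Cells lie along its x axis between two end plates 74 mm apart inside, 6 mm thick, 56 mm wide, 167 mm high with their flared tops: red at +x (for the + ends), black at -x.
- magazine_mouth (a point): middle of the magazine's mouth, on its centre line, 150 mm above its underside, at the height of the catches. Side guides 34 mm apart inside, with cheeks out to y = +-28.5 mm and 153 mm high, stand only at the ends (22 to 38 mm from the middle in x); the middle 44 mm is open on both sides from top to bottom, so fingers can go down astride a cell.
- magazine_caught (a point): where the axis of the topmost caught cell comes to stand when let go, lifted against the catches by the follower: on the centre line, 135.5 mm above the underside, 14.5 mm below the mouth; the cells under it lie 32 mm lower each. A cell merely laid on the closed catches has its axis 165 mm above the underside.
- catch0 (a joint): sprung catch at the magazine's red end, +y side: 0 shut (level, nose 9 mm from the centre line, hinged 21 mm from it), grows in rad to 1.45 as a cell presses it down; cannot swing up. It snaps shut over the cell once the cell's axis is about 21 mm below the mouth (press to about 26 mm), which takes 6 to 14 N in all.
- catch1 (a joint): sprung catch at the magazine's red end, -y side: 0 shut (level, nose 9 mm from the centre line, hinged 21 mm from it), grows in rad to 1.45 as a cell presses it down; cannot swing up. It snaps shut over the cell once the cell's axis is about 21 mm below the mouth (press to about 26 mm), which takes 6 to 14 N in all.
- catch2 (a joint): sprung catch at the magazine's black end, +y side: 0 shut (level, nose 9 mm from the centre line, hinged 21 mm from it), grows in rad to 1.45 as a cell presses it down; cannot swing up. It snaps shut over the cell once the cell's axis is about 21 mm below the mouth (press to about 26 mm), which takes 6 to 14 N in all.
- catch3 (a joint): sprung catch at the magazine's black end, -y side: 0 shut (level, nose 9 mm from the centre line, hinged 21 mm from it), grows in rad to 1.45 as a cell presses it down; cannot swing up. It snaps shut over the cell once the cell's axis is about 21 mm below the mouth (press to about 26 mm), which takes 6 to 14 N in all.
- follower (a joint): how far the brass follower plate (66 x 26 mm) under the cells is pressed down against its coil spring, in m: 0 empty, its top 128 mm above the magazine's underside; about 0.008 with one cell caught, 0.040 with two, 0.072 with three; stop at 0.088. The spring pushes up with 8 N at 0 and 100 N/m more.
- third_hand: loose third-hand stand between rack and magazine, bystander, 0.6 kg: black base 100 (x) x 58 mm, origin at the centre of its underside, a post at x = -34 mm, 182 mm high, and a level bar along x at 138 mm height from x = -119 to 89 mm.
- multimeter: loose orange multimeter lying flat, bystander, 190 (x) x 92 x 45 mm, origin at the centre of its underside.
- solder_spool: loose spool of solder, bystander, 60 mm in diameter, 40 mm high, origin at the centre of its underside.
- circuit_board: loose green circuit board on spacers, bystander, 120 (x) x 80 mm, up to 26 mm high, origin at the centre of its underside.
- screwdriver: loose screwdriver with a red handle lying along its x axis, bystander, 190 mm long, under 35 mm high.
Mind the look-alikes: they are no part of the job. What is shaped like the cell_b but yellow is not meant. Leave any pink look-alike of the cell_a alone.

How it is judged:
By the outcome, as a careful person would: the job done as asked, in the order asked, and still so for the second after the job is handed in, with the robot touching nothing.
It also fails if it takes over 72 s, if anything falls off the work surface, if the arm or the gripper's body presses on something with over 40 N, if the wrist force passes 120 N, or if a joint passes its speed limit or range.

## Working session

There is one attempt and no reset: what is moved stays moved. The work goes in short steps, Python scripts to look and compute and a shell command to move; the robot and the scene stay as the last step left them, time stands still between calls to the robot, and variables do not carry over. Pictures are saved under pics/ and viewed, about 8 in all and at most 12, crops included, and the job is handed in when it is done.

```bash
mkdir -p pics; ls; cat > h.py <<'E'
import numpy as np, cv2
from bench import monitor, imaging, order, spotter, ctrl
from scipy.spatial.transform import Rotation as R
def cam(n,save=None):
    c=imaging.camera(n)
    f=c["img"].shape[0]/2/np.tan(np.radians(c["vfov"])/2)
    c["K"]=np.array([[f,0,c["cx"]],[0,f,c["cy"]],[0,0,1]]); c["D"]=np.array(c["distortion"],float)
    q=c["orientation"]; c["R"]=R.from_quat([q[1],q[2],q[3],q[0]]).as_matrix(); c["o"]=np.array(c["origin"])
    if save: cv2.imwrite(save,c["img"][:,:,::-1])
    return c
def proj(c,P):
    P=(np.atleast_2d(P)-c["o"])@c["R"]
    return cv2.projectPoints(P,np.zeros(3),np.zeros(3),c["K"],c["D"])[0][:,0]
def ray(c,uv):
    p=cv2.undistortPoints(np.array(uv,float).reshape(-1,1,2),c["K"],c["D"])[:,0]
    return np.c_[p,np.ones(len(p))]@c["R"].T
def onz(c,uv,z):
    d=ray(c,uv); return c["o"]+d*((z-c["o"][2])/d[:,2:3])
def tri(c1,u1,c2,u2):
    d1=ray(c1,[u1])[0];d2=ray(c2,[u2])[0]
    s=np.linalg.lstsq(np.c_[d1,-d2],c2["o"]-c1["o"],rcond=None)[0]
    a=c1["o"]+s[0]*d1;b=c2["o"]+s[1]*d2
    return (a+b)/2,np.linalg.norm(a-b)
E
python3 - <<'E'
from h import *
cs={n:cam(n,f"pics/{n}0.png") for n in("scene","top")}
for n,c in cs.items(): print(n,c["o"].round(3),c["R"].round(2).tolist(),c["vfov"])
for t in["cell_a","cell_a_plus","cell_green","rack","rack_bars","magazine","magazine_mouth","third_hand"]:
  for n,c in cs.items():
    for f in("recognise","tip_of"):
      try: r=getattr(spotter,f)(n,t)
      except Exception as e: print(t,n,f,e);continue
      print(t,n,f,[(round(x["confidence"],2),(c["o"]+c["R"]@np.array(x["at"])).round(3).tolist()) for x in r][:6])
o=monitor.get_obs();print(o, ctrl.tcp_to_grasp)
E
```

```text
pics
scene [ 1.091 -0.238  1.181] [[0.43, 0.78, -0.46], [0.9, -0.37, 0.22], [0.0, -0.51, -0.86]] 48.83791975867136
top [0.339 0.047 1.294] [[-0.03, -0.99, 0.14], [-1.0, 0.03, 0.0], [-0.01, -0.14, -0.99]] 44.70383935707079
cell_a scene recognise [(0.76, [0.31, 0.449, 0.028]), (0.75, [0.405, 0.126, 0.031]), (0.73, [0.525, 0.216, 0.044]), (0.6, [0.587, 0.192, 0.038]), (0.58, [0.556, 0.294, 0.039]), (0.55, [0.306, 0.3, 0.012])]
cell_a scene tip_of [(0.87, [0.569, -0.109, 0.014]), (0.8, [0.549, 0.302, 0.025]), (0.74, [0.52, 0.22, 0.03]), (0.71, [0.303, 0.452, 0.017]), (0.69, [0.614, 0.276, 0.026]), (0.68, [0.398, 0.129, 0.016])]
cell_a top recognise [(0.91, [0.58, 0.19, 0.044]), (0.76, [0.565, -0.106, 0.031]), (0.67, [0.52, 0.218, 0.04]), (0.56, [0.549, 0.294, 0.041]), (0.56, [0.395, 0.127, 0.03]), (0.56, [0.302, 0.442, 0.031])]
cell_a top tip_of [(0.78, [0.569, -0.105, 0.017]), (0.76, [0.395, 0.125, 0.016]), (0.75, [0.58, 0.19, 0.029]), (0.72, [0.521, 0.219, 0.028]), (0.66, [0.551, 0.299, 0.026])]
cell_a_plus scene recognise [(0.75, [0.53, 0.216, 0.041]), (0.52, [0.314, 0.448, 0.029]), (
[... 1937 characters left out ...]
{'time_s': 1.7, 'q': array([ 9.93735227e-01,  1.80797933e-01,  1.60701587e+00, -1.42059834e-05,
        1.35379913e+00, -2.06288118e-01]), 'dq': array([-2.36505216e-03,  5.31245309e-04, -7.90017265e-05,  8.69463277e-04,
       -1.08413626e-03, -1.28307463e-03]), 'joint_efforts': array([-4.97522542e-04, -4.44824553e+01, -3.51677978e+01, -3.40239840e-04,
        6.32105948e-04,  5.66298036e-05]), 'eef_pos': array([0.20832783, 0.53593929, 0.23128194]), 'eef_rot': array([ 2.53964102e-06,  1.84324913e-01,  9.82865365e-01, -1.20215899e-05]), 'wrist_force': array([-0.04534975, -1.2703806 ,  0.1657591 ]), 'torque': array([-0.0229523 ,  0.01778452,  0.03834461]), 'opening': 1.0003356014488491} 0.0187
```

View pictures.

View pics/top0.png

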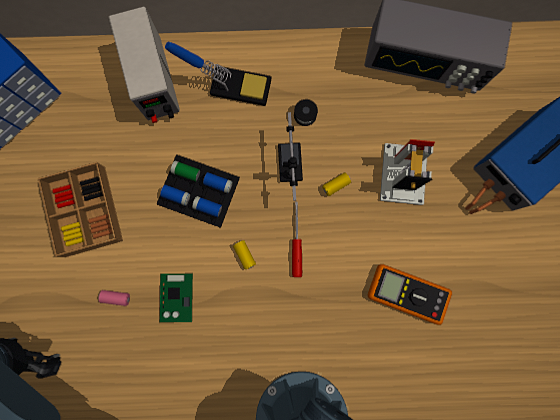

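View pics/scene0.png

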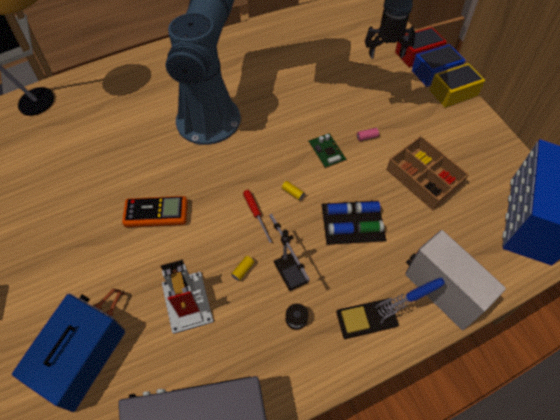

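```bash
python3 - <<'E'
import cv2,numpy as np
t=cv2.imread('pics/top0.png');s=cv2.imread('pics/scene0.png')
f=lambda im,x,y,w=96,h=72:cv2.resize(im[y:y+h,x:x+w],(400,300),interpolation=cv2.INTER_CUBIC)
cv2.imwrite('pics/c1.png',np.vstack([np.hstack([f(t,150,152),f(t,360,136)]),np.hstack([f(s,310,185),f(s,140,258)])]))
E
```

```text
(no output)
```

View pics/c1.png

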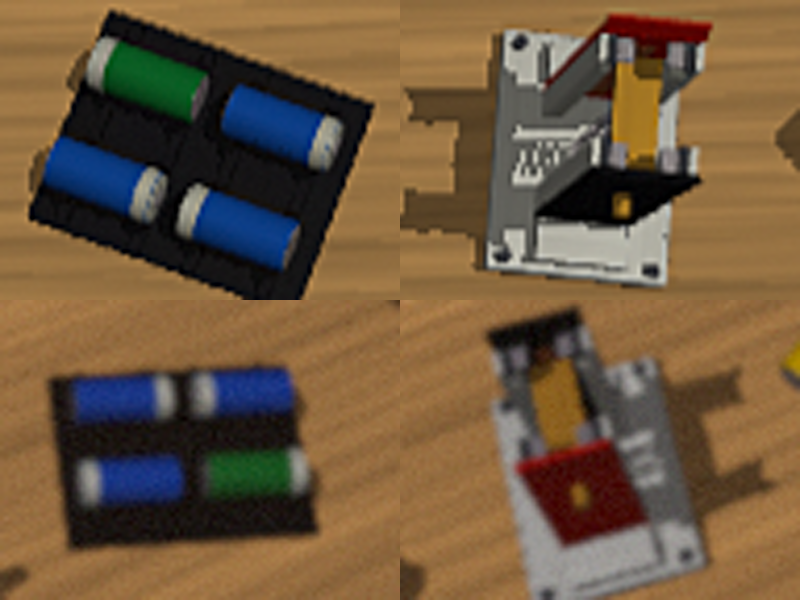

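```bash
cat > fit.py <<'E'
from h import *
from scipy.optimize import least_squares
import pickle
def cyl(c,d,a,b,r=.016):
    t=np.linspace(0,2*np.pi,24); d=d/np.linalg.norm(d); n=np.cross([0,0,1],d)
    ring=r*(np.cos(t)[:,None]*n+np.sin(t)[:,None]*np.array([0,0,1]))
    return np.vstack([c+a*d+ring,c+b*d+ring])
def cent(cm,P):
    h=cv2.convexHull(proj(cm,P).astype(np.float32)); m=cv2.moments(h); return np.array([m["m10"],m["m01"]])/m["m00"]
def blobs(cm,near,rad,hue):
    hsv=cv2.cvtColor(cm["img"],cv2.COLOR_RGB2HSV)
    m=((hsv[...,0]>hue[0])&(hsv[...,0]<hue[1])&(hsv[...,1]>140)&(hsv[...,2]>50)).astype(np.uint8)
    n,l,st,ce=cv2.connectedComponentsWithStats(m)
    return [ce[i] for i in range(1,n) if st[i,4]>60 and np.hypot(*(ce[i]-near))<rad]
E
python3 - <<'E'
from fit import *
top,sc=cam("top"),cam("scene")
obs=[]
for c in(top,sc):
    nr=proj(c,[.567,.245,.03])[0]
    obs.append((blobs(c,nr,45,(100,130)),blobs(c,nr,45,(50,80))));print([np.round(b,1).tolist() for b in obs[-1]])
sl=[(.042,.033),(.042,-.033),(-.042,.033),(-.042,-.033)]
def model(p,z=None):
    x,y,yaw,z=p; u=np.array([np.cos(yaw),np.sin(yaw),0]);v=np.array([-u[1],u[0],0])
    return [np.array([x,y,z])+a*u+b*v for a,b in sl],u
best=None
# plus dirs relative to rack x (u heading ~-109deg): identify by nearest
yaw0=np.radians(-109)
C,u=model([.567,.245,yaw0,.028])
# rack plus signs: green + towards +y(world); farthest-x blue -> -y ; others decided by slot
def signs(C,u):
    k=[0]*4
    w=np.array(C)
    far=np.argsort(-w[:,0]) 
    return far
asg={}
for i,c in enumerate(C): print(i,c.round(3),proj(top,c)[0].round(0))
def res(p,full=False):
    C,u=model(p);r=[]
    for cm,(bl,gr) in zip((top,sc),obs):
        for i,c in enumerate(C):
            L=c[1]>.245  # left pair in top picture
            # sign: green(left,far):-u ; far right:+u ; near left:+u ; near right:-u
            far=sl[i][1]>0  # v = +x world
            left=sl[i][0]<0
            s=-1 if (left and far) or (not left and not far) else 1
            pts=gr if(left and far) else bl
            q=cent(cm,cyl(c,s*u,-.035,.0225)); d=np.array(pts)-q
            r.append(d[np.argmin(np.hypot(*d.T))])
    return np.array(r) if full else np.ravel(r)
f=least_squares(res,[.567,.245,yaw0,.028],diff_step=1e-4)
print(f.x,np.degrees(f.x[2]),res(f.x,True).round(2).tolist())
for c in model(f.x)[0]: print(c.round(4))
E
```

```text
[[[214.6, 180.8], [172.0, 193.2], [208.1, 206.4]], [[186.2, 170.6]]]
[[[337.4, 208.3], [370.2, 206.8], [343.6, 227.6]], [[369.5, 226.0]]]
0 [0.585 0.195 0.028] [215. 180.]
1 [0.522 0.216 0.028] [207. 205.]
2 [0.612 0.274 0.028] [184. 171.]
3 [0.549 0.295 0.028] [176. 195.]
[ 0.56740554  0.24678153 -1.96282243  0.03007369] -112.46144136971031 [[1.9, 0.52], [0.53, 0.06], [-0.23, 0.18], [0.12, 0.35], [-0.01, 0.01], [0.63, 0.18], [1.26, -0.44], [1.08, -0.01]]
[0.5819 0.1954 0.0301]
[0.5209 0.2206 0.0301]
[0.6139 0.273  0.0301]
[0.553  0.2982 0.0301]
```

```bash
python3 - <<'E'
import cv2,numpy as np
t=cv2.imread('pics/top0.png');s=cv2.imread('pics/scene0.png')
f=lambda im,x,y,w=64,h=96:cv2.resize(im[y:y+h,x:x+w],(400,600),interpolation=cv2.INTER_CUBIC)
cv2.imwrite('pics/c2.png',np.hstack([f(t,376,126),f(s,156,248)]))
E
```

```text
(no output)
```

View pics/c2.png

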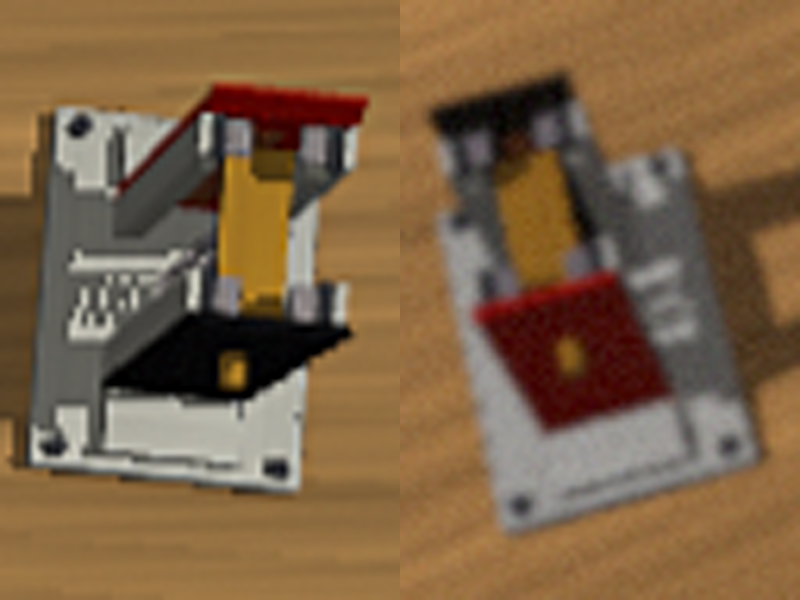

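```bash
python3 - <<'E'
from fit import *
top,sc=cam("top"),cam("scene")
T=lambda X,Y:(376+X/6.25-.5,126+Y/6.25-.5); S=lambda X,Y:(156+(X-400)/6.25-.5,248+Y/6.25-.5)
b=(.075,.055,.012)
O=[(top,T(58,107),(.075,.055,.012,0)),(top,T(30,464),(-.075,.055,.012,0)),(top,T(298,490),(-.075,-.055,.012,0)),
(top,T(213,84),(.043,.028,.167,1)),(top,T(370,98),(.043,-.028,.167,1)),(top,T(190,315),(-.043,.028,.167,-1)),(top,T(352,335),(-.043,-.028,.167,-1)),
(top,T(102,385),(-.043,.028,.012,0)),(top,T(245,400),(-.043,-.028,.012,0)),
(sc,S(683,148),(-.075,.055,.012,0)),(sc,S(760,462),(.075,.055,.012,0)),(sc,S(510,533),(.075,-.055,.012,0)),
(sc,S(473,315),(.043,-.028,.167,1)),(sc,S(612,275),(.043,.028,.167,1)),(sc,S(545,432),(.043,-.028,.012,0)),(sc,S(670,393),(.043,.028,.012,0)),
(sc,S(430,108),(-.043,-.028,.167,-1)),(sc,S(567,72),(-.043,.028,.167,-1))]
def res(p):
    x,y,a,z,e=p;c,s=np.cos(a),np.sin(a);r=[]
    for cm,uv,(X,Y,Z,k) in O:
        X=X+k*e; r.append(proj(cm,[x+c*X-s*Y,y+s*X+c*Y,z+Z])[0]-uv)
    return np.ravel(r)
f=least_squares(res,[.592,-.284,-.08,0,.003],loss="soft_l1",diff_step=1e-4)
print("mag",f.x.round(4),np.degrees(f.x[2]));print(res(f.x).reshape(-1,2).round(1).tolist())
# cells individually
for nm,x,y,s in[("farR",.582,.195,1),("nearR",.521,.2206,-1),("nearL",.553,.298,1)]:
    def r2(p):
        u=np.array([np.cos(p[3]),np.sin(p[3]),0])*s
        return np.r_[tuple(cent(c,cyl(p[:3],u,-.035,.0225))-min(blobs(c,proj(c,[x,y,.028])[0],14,(95,135)),key=lambda b:np.hypot(*(b-proj(c,[x,y,.028])[0]))) for c in(top,sc))+((p[3]-np.radians(-109.5))*20,)]
    g=least_squares(r2,[x,y,.03,np.radians(-110)],diff_step=1e-4);print(nm,g.x.round(4),np.degrees(g.x[3]),r2(g.x).round(2))
    hsv=cv2.cvtColor(top["img"],cv2.COLOR_RGB2HSV);m=((hsv[...,0]>95)&(hsv[...,0]<135)&(hsv[...,1]>140)&(hsv[...,2]>50))
    pc=proj(top,[x,y,.028])[0];yy,xx=np.nonzero(m);k=np.hypot(xx-pc[0],yy-pc[1])<20
    P=onz(top,np.c_[xx,yy][k],.04)[:,:2];w,v=np.linalg.eigh(np.cov(P.T));print("  pca",np.degrees(np.arctan2(v[1,1],v[0,1]))%180-180)
E
```

```text
mag [ 0.5927 -0.2832 -0.1351  0.0016  0.0007] -7.741887114628325
[[-0.8, -0.8], [-0.8, -0.6], [-0.1, -0.2], [-0.5, -0.5], [-0.8, -0.2], [0.5, 0.4], [-0.3, -0.3], [-0.7, 0.8], [-1.5, 0.6], [-1.4, -0.5], [-0.9, -0.6], [-1.8, -0.1], [-1.2, -0.2], [-0.2, -0.4], [0.1, 1.8], [0.7, 2.2], [-1.0, 0.3], [-0.5, -0.1]]
farR [ 0.5815  0.1924  0.0304 -1.9115] -109.52236655257123 [-0.79 -0.32 -0.97  0.13 -0.01]
  pca -112.73374566021876
nearR [ 0.5209  0.2205  0.0293 -1.9114] -109.51318775552053 [-0.41 -0.16 -0.51  0.07 -0.  ]
  pca -111.9122296045517
nearL [ 0.5533  0.2994  0.029  -1.9114] -109.5123889839012 [-0.54 -0.23 -0.69  0.12 -0.  ]
  pca -112.44406101247603
```

```bash
python3 -m pendant '[[[41.5,-38,0,-10.1,52],[41.5,-38,0,-10.1,52],[41.5,-38,0,-10.1,52],[41.5,-38,0,-10.1,52],[41.5,-38,0,-10.1,52],[41.5,-38,0,-10.1,52],[41.5,-38,0,-10.1,52],[41.5,-38,0,-10.1,52]]]'
```

```text
time_s: 2.9
eef_pos: [0.5416, 0.2305, 0.2315]
eef_rot: [0.0, 0.779, 0.627, 0.0]
wrist_force: [1.5, 0.6, -0.2]
opening: 0.612
```

```bash
python3 -m pendant '[[[40,-37,-20,-9.6,52],[0,0,-50,0,52],[0,0,-50,0,52],[0,0,-50,0,52],[0,0,-30,0,52],[0,0,-20,0,52],[0,0,0,0,52]]]'
```

```text
time_s: 3.78
eef_pos: [0.5794, 0.1948, 0.01]
eef_rot: [-0.001, 0.827, 0.562, -0.001]
wrist_force: [0.2, 0.6, 0.2]
opening: 0.611
```

```bash
python3 -m pendant '[[[1.5,-1,0,0,52],[0,0,0,0,25],[0,0,0,0,25],[0,0,0,0,25],[0,0,0,0,25]]]'; python3 - <<'E'
from h import *
c=cam("scene");s=c["img"];p=proj(c,[.58,.2,.03])[0].astype(int);im=s[p[1]-50:p[1]+40,p[0]-60:p[0]+60]
cv2.imwrite('pics/g1.png',cv2.resize(im,(720,540),interpolation=cv2.INTER_CUBIC)[:,:,::-1])
E
```

```text
time_s: 4.4
eef_pos: [0.581, 0.195, 0.0132]
eef_rot: [-0.001, 0.827, 0.562, -0.0]
wrist_force: [-8.7, 2.4, 10.3]
opening: 0.356
```

View pics/g1.png

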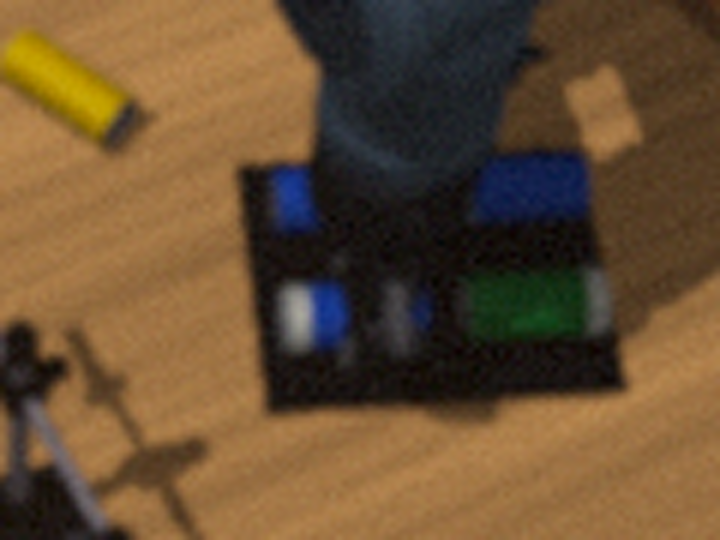

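```bash
python3 -m pendant '[[[0,0,50,0,25],[0,0,60,0,25],[0,0,60,0,25],[0,0,60,10,25],[1,-48,0,10.4,25],[1,-48,0,10.4,25],[1,-48,0,10.4,25],[1,-48,0,10.4,25]]]'; python3 -m pendant '[[[1,-48,0,10.4,25],[1,-48,0,10.4,25],[1,-48,0,10.4,25],[1,-48,0,10.4,25],[2,-48,0,10.4,25],[1,-45,0,0,25],[0,0,0,0,25]]]'
```

```text
time_s: 5.45
eef_pos: [0.5858, 0.0005, 0.2425]
eef_rot: [0.001, 0.498, 0.867, 0.0]
wrist_force: [0.7, 0.6, -0.8]
opening: 0.354
time_s: 6.32
eef_pos: [0.5923, -0.2866, 0.2419]
eef_rot: [0.0, 0.072, 0.997, -0.001]
wrist_force: [-0.3, 0.6, -1.3]
opening: 0.356
```

```bash
python3 -m pendant '[[[0,3.4,-40,0.6,25],[0,0,-25,0,25],[0,0,0,0,25]]]'; python3 - <<'E'
from h import *
ims=[]
for n in("scene","top"):
    c=cam(n);s=c["img"];p=proj(c,[.593,-.283,.15])[0].astype(int);print(n,p)
    im=s[p[1]-40:p[1]+40,p[0]-27:p[0]+27];ims.append(cv2.resize(im,(400,593),interpolation=cv2.INTER_CUBIC))
cv2.imwrite('pics/m1.png',np.hstack(ims)[:,:,::-1])
E
```

```text
time_s: 6.7
eef_pos: [0.5916, -0.2777, 0.1743]
eef_rot: [-0.002, 0.065, 0.998, 0.001]
wrist_force: [-0.1, -0.2, -1.9]
opening: 0.355
scene [175 281]
top [417 160]
```

View pics/m1.png

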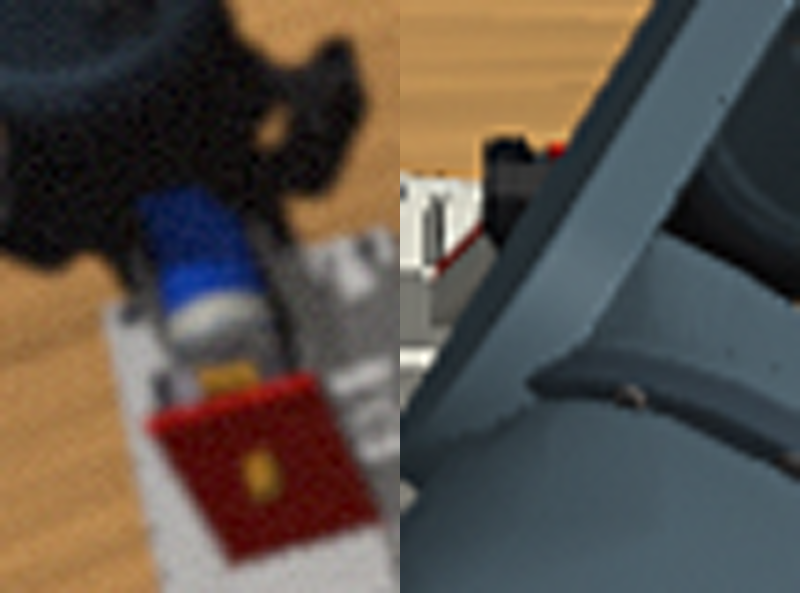

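```bash
python3 -m pendant '[[[0.3,-3.5,0,0,25],[0,0,0,0,25],[0,0,0,0,25]]]'; python3 - <<'E'
from fit import *
c=cam("scene");o=monitor.get_obs();e=o["eef_pos"];print(e.round(4),o["eef_rot"].round(4))
im=c["img"].copy();S=8
p=proj(c,[.593,-.283,.15])[0].astype(int);x0,y0=p[0]-35,p[1]-35
im=cv2.resize(im[y0:y0+70,x0:x0+90],(720,560),interpolation=cv2.INTER_CUBIC)
def dr(P,col):
    q=((proj(c,P)-[x0,y0]+.5)*S).astype(np.int32); cv2.polylines(im,[q],True,col,1)
a=-.1351;u=np.array([np.cos(a),np.sin(a),0])
cc=np.array([e[0],e[1],e[2]+.018]);P=cyl(cc,u,-.035,.035);dr(P[:24],(255,255,0));dr(P[24:],(255,255,0));dr(cyl(cc,u,.0225,.0315)[:24],(0,255,0))
v=np.array([-u[1],u[0],0]);m=np.array([.5927,-.2832,.0016])
dr([m+.0437*u+.028*v+[0,0,.167],m+.0437*u-.028*v+[0,0,.167],m+.043*u-.028*v+[0,0,.012],m+.043*u+.028*v+[0,0,.012]],(255,255,255))
cv2.imwrite('pics/m2.png',im[:,:,::-1])
E
```

```text
time_s: 7.18
eef_pos: [0.5934, -0.2834, 0.177]
eef_rot: [0.0, 0.065, 0.998, -0.0]
wrist_force: [0.2, 0.1, -1.9]
opening: 0.356
[ 0.5933 -0.2833  0.1767] [ 3.000e-04  6.500e-02  9.979e-01 -1.000e-04]
```

View pics/m2.png

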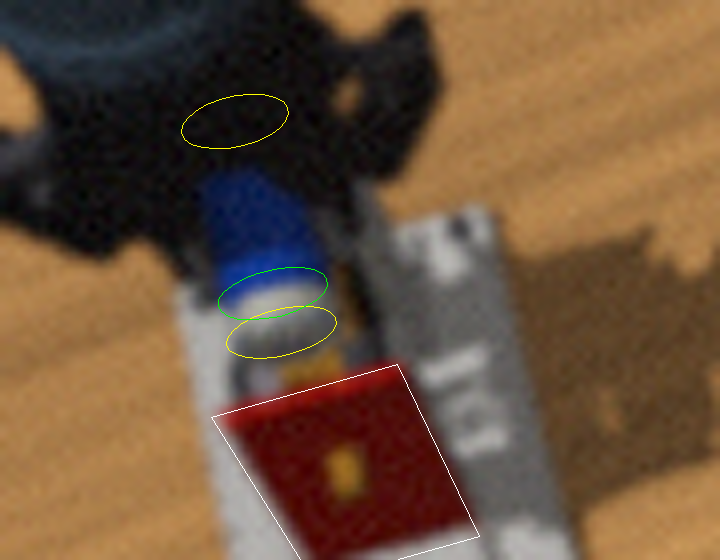

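```bash
python3 - <<'E'
from fit import *
c=cam("scene");e=monitor.get_obs()["eef_pos"]
np.save("sc.npy",c["img"])
a=-.1351;u=np.array([np.cos(a),np.sin(a),0]);v=np.array([-u[1],u[0],0])
n=np.array([.0,0,1])*.016
# top ridge facing camera
w=c["o"]-e;w=w-(w@u)*u;w/=np.linalg.norm(w)
for s in range(0,48,2):
    P=e+[0,0,.018]+u*s/1000+w*.016;q=proj(c,P)[0]
    print(s,q.round(1),cv2.getRectSubPix(c["img"],(1,1),tuple(map(float,q)))[0,0])
E
```

```text
0 [171.1 270.7] [ 8 25 77]
2 [171.3 271.5] [ 7 27 77]
4 [171.5 272.2] [11 30 78]
6 [171.6 273. ] [13 31 79]
8 [171.8 273.7] [13 31 80]
10 [172.  274.5] [12 30 77]
12 [172.1 275.3] [14 31 77]
14 [172.3 276.1] [17 35 86]
16 [172.5 276.8] [ 17  42 103]
18 [172.6 277.6] [ 16  47 124]
20 [172.8 278.4] [ 17  53 141]
22 [173.  279.1] [ 22  56 150]
24 [173.1 279.9] [ 23  56 148]
26 [173.3 280.7] [ 55  80 152]
28 [173.5 281.5] [103 115 155]
30 [173.7 282.3] [148 150 159]
32 [173.8 283. ] [170 169 161]
34 [174.  283.8] [167 166 157]
36 [174.2 284.6] [156 155 149]
38 [174.3 285.4] [137 138 135]
40 [174.5 286.2] [118 119 117]
42 [174.7 287. ] [101 100  96]
44 [174.9 287.7] [85 82 82]
46 [175.  288.5] [73 69 70]
```

```bash
python3 -m pendant '[[[-3.5,0.5,0,0,25],[0,0,-12,0,25],[0,0,-10,0,25],[0,0,-3,0,25],[0,0,0,0,25]]]';python3 -m pendant '[[[0,0,-4,0,25],[0,0,-4,0,25],[0,0,0,0,25]]]'
```

```text
time_s: 7.9
eef_pos: [0.5895, -0.2826, 0.1508]
eef_rot: [-0.0, 0.065, 0.998, 0.0]
wrist_force: [0.5, 0.1, -1.1]
opening: 0.356
time_s: 8.28
eef_pos: [0.59, -0.2831, 0.1441]
eef_rot: [0.001, 0.065, 0.998, -0.001]
wrist_force: [-1.7, -0.2, 3.9]
opening: 0.355
```

```bash
python3 -m pendant '[[[0,0,-8,0,25],[0,0,-8,0,25],[0,0,0,0,25]]]';python3 -m pendant '[[[0,0,-8,0,25],[0,0,-8,0,25],[0,0,-2,0,25],[0,0,0,0,25]]]'
```

```text
time_s: 8.65
eef_pos: [0.5899, -0.2833, 0.1282]
eef_rot: [0.001, 0.065, 0.998, -0.001]
wrist_force: [-3.7, -0.7, 3.9]
opening: 0.351
time_s: 9.15
eef_pos: [0.5899, -0.2834, 0.1109]
eef_rot: [0.0, 0.065, 0.998, -0.001]
wrist_force: [-4.4, 0.4, 8.1]
opening: 0.358
```

```bash
python3 -m pendant '[[[0,0,-1.5,0,25],[0,0,0,0,25],[0,0,12,0,25],[0,0,0,0,25]]]'
```

```text
time_s: 9.65
eef_pos: [0.5899, -0.2833, 0.1211]
eef_rot: [0.001, 0.065, 0.998, -0.001]
wrist_force: [-3.7, 0.0, 8.0]
opening: 0.351
```

```bash
python3 -m pendant '[[[0,0,4,0,25],[0,0,0,0,25]]]'
```

```text
time_s: 9.9
eef_pos: [0.5898, -0.283, 0.122]
eef_rot: [0.0, 0.065, 0.998, -0.0]
wrist_force: [4.4, -4.6, -7.8]
opening: 0.349
```

```bash
python3 -m pendant '[[[0,0,-3,0,60],[0,0,0,0,60],[0,0,0,0,60],[0,0,30,0,60],[0,0,50,0,60],[0,0,40,0,60]]]'; python3 - <<'E'
from fit import *
import cv2
for n in("top","scene"):
    c=cam(n);c["img"]=cv2.imread(f"pics/{n}0.png")[:,:,::-1].copy()
    for nm,x,y,s in[("farR",.582,.195,1),("nearR",.521,.2206,-1),("nearL",.553,.298,1)]:
        q=proj(c,[x,y,.03])[0];b=min(blobs(c,q,20,(95,135)),key=lambda b:np.hypot(*(b-q)))
        a=np.radians(-112);u=s*np.array([np.cos(a),np.sin(a),0])
        P=np.array([x,y,.029])
        for _ in range(5): 
            d=onz(c,[b],.035)[0]-onz(c,[cent(c,cyl(P,u,-.035,.0225))],.035)[0];P=P+d
        print(n,nm,P.round(4),"axial(+u) from nominal",((P-[x,y,.029])@u*1000).round(1))
c=cam("scene");p=proj(c,[.593,-.283,.14])[0].astype(int)
cv2.imwrite('pics/m3.png',cv2.resize(c["img"][p[1]-35:p[1]+35,p[0]-40:p[0]+40],(640,560),interpolation=cv2.INTER_CUBIC)[:,:,::-1])
E
```

```text
time_s: 10.65
eef_pos: [0.59, -0.2828, 0.2432]
eef_rot: [0.001, 0.065, 0.998, -0.0]
wrist_force: [0.3, 0.1, -0.5]
opening: 0.704
top farR [0.5806 0.1907 0.029 ] axial(+u) from nominal 4.5
top nearR [0.5208 0.2193 0.029 ] axial(+u) from nominal -1.3
top nearL [0.5523 0.2981 0.029 ] axial(+u) from nominal 0.2
scene farR [0.5815 0.1955 0.029 ] axial(+u) from nominal -0.3
scene nearR [0.5215 0.222  0.029 ] axial(+u) from nominal 1.5
scene nearL [0.5536 0.3016 0.029 ] axial(+u) from nominal -3.6
```

View pics/m3.png

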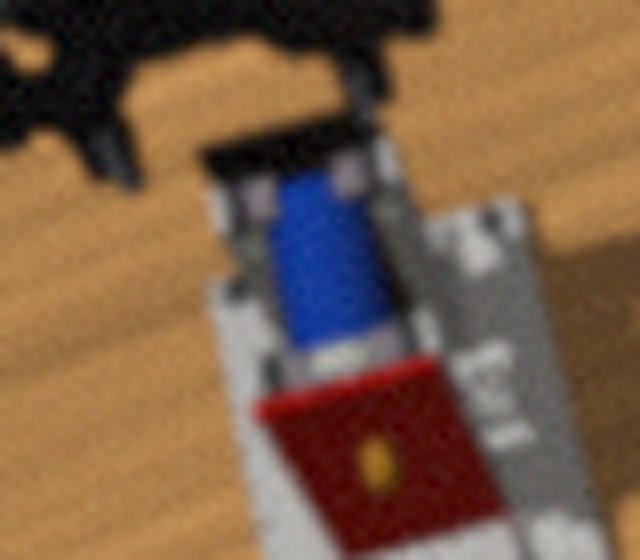

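```bash
python3 -m pendant '[[[-7,50,0,-10.45,52],[-7,50,0,-10.45,52],[-7,50,0,-10.45,52],[-7,50,0,-10.45,52],[-7,50,0,-10.45,52],[-7,50,0,-10.45,52],[-7,50,0,-10.45,52],[-7,50,0,-10.45,52]]]'; python3 -m pendant '[[[-7,50,-20,-10.45,52],[-7,50,-40,-10.45,52],[0,2.3,-50,0,52],[0,0,-50,0,52],[0,0,-30,0,52],[0,0,0,0,52],[0,0,0,0,52]]]'
```

```text
time_s: 11.8
eef_pos: [0.5325, 0.1188, 0.2395]
eef_rot: [-0.001, 0.716, 0.699, -0.001]
wrist_force: [0.1, 0.8, 0.4]
opening: 0.605
time_s: 12.68
eef_pos: [0.5204, 0.2179, 0.0528]
eef_rot: [0.0, 0.828, 0.56, 0.0]
wrist_force: [1.0, -0.4, 0.8]
opening: 0.608
```

```bash
python3 -m pendant '[[[0,1.3,-25,0,52],[0,0,-13.5,0,52],[0,0,0,0,52],[0,0,0,0,25],[0,0,0,0,25],[0,0,0,0,25],[0,0,0,0,25]]]'; python3 -m pendant '[[[0,0,15,0,25],[0,0,15,0,25],[0,0,0,0,25]]]'
```

```text
time_s: 13.55
eef_pos: [0.5197, 0.2196, 0.0148]
eef_rot: [-0.0, 0.828, 0.56, 0.0]
wrist_force: [-3.9, 0.8, 5.6]
opening: 0.355
time_s: 13.92
eef_pos: [0.5218, 0.2194, 0.046]
eef_rot: [0.001, 0.828, 0.56, 0.002]
wrist_force: [1.0, 0.3, -1.0]
opening: 0.352
```

```bash
python3 -m pendant '[[[0,0,55,0,25],[0,0,60,0,25],[0,0,60,-7.6,25],[7,-50,22,-7.6,25],[7,-50,0,-7.6,25],[7,-50,0,-7.6,25],[7,-50,0,-7.6,25],[7,-50,0,-7.6,25]]]'; python3 -m pendant '[[[7,-50,0,-7.6,25],[7,-50,0,-7.6,25],[7,-50,0,-7.6,25],[7,-50,0,-7.6,25],[8,-52.5,0,0,25],[0,0,-30,0,25],[0,0,-30,0,25],[0,0,0,0,25]]]'; python3 -m pendant '[[[0,0,0,0,25]]]'; python3 - <<'E'
from fit import *
c=cam("scene");e=monitor.get_obs()["eef_pos"];print(monitor.get_obs()["eef_rot"],e)
a=-.1351;u=np.array([np.cos(a),np.sin(a),0])
w=c["o"]-e;w=w-(w@u)*u;w/=np.linalg.norm(w)
for s in range(16,44,2):
    q=proj(c,e+[0,0,.014]+u*s/1000+w*.016)[0]
    print(s,cv2.getRectSubPix(c["img"],(1,1),tuple(map(float,q)))[0,0])
E
```

```text
time_s: 14.92
eef_pos: [0.5548, -0.0325, 0.2405]
eef_rot: [-0.0, 0.981, 0.193, 0.0]
wrist_force: [0.4, 0.3, -1.7]
opening: 0.351
time_s: 15.92
eef_pos: [0.5889, -0.2823, 0.177]
eef_rot: [-0.002, 0.998, -0.069, -0.003]
wrist_force: [-0.2, 0.9, -2.2]
opening: 0.354
time_s: 16.05
eef_pos: [0.5914, -0.2836, 0.1817]
eef_rot: [0.0, 0.998, -0.069, 0.001]
wrist_force: [-0.3, 0.5, -1.6]
opening: 0.352
[ 6.98815579e-04  9.97649226e-01 -6.85150392e-02  1.10575178e-03] [ 0.59176969 -0.28377708  0.18239472]
16 [ 18  50 128]
18 [ 24  54 143]
20 [ 39  66 149]
22 [ 72  92 151]
24 [116 126 154]
26 [160 160 161]
28 [170 170 161]
30 [163 163 153]
32 [143 144 138]
34 [117 117 118]
36 [100  99  98]
38 [90 87 86]
40 [85 80 78]
42 [79 74 74]
```

```bash
python3 -m pendant '[[[0,0.3,-14,0,25],[0,0,-12,0,25],[0,0,-4,0,25],[0,0,-4,0,25],[0,0,0,0,25]]]';python3 -m pendant '[[[0,0,-8,0,25],[0,0,-8,0,25],[0,0,0,0,25]]]'
```

```text
time_s: 16.73
eef_pos: [0.5912, -0.2832, 0.1481]
eef_rot: [0.0, 0.998, -0.069, 0.0]
wrist_force: [-3.6, 1.7, 9.6]
opening: 0.354
time_s: 17.1
eef_pos: [0.5915, -0.2841, 0.1327]
eef_rot: [0.001, 0.998, -0.069, 0.001]
wrist_force: [-3.2, -1.1, 8.8]
opening: 0.349
```

```bash
python3 -m pendant '[[[0,0,-8,0,25],[0,0,-8,0,25],[0,0,-4,0,25],[0,0,0,0,25]]]';python3 -m pendant '[[[0,0,-2,0,25],[0,0,0,0,25]]]'
```

```text
time_s: 17.6
eef_pos: [0.5917, -0.2839, 0.1123]
eef_rot: [0.001, 0.998, -0.069, 0.001]
wrist_force: [-2.1, 0.4, 8.8]
opening: 0.351
time_s: 17.85
eef_pos: [0.5917, -0.284, 0.1105]
eef_rot: [0.001, 0.998, -0.069, 0.001]
wrist_force: [-2.3, 0.9, 9.1]
opening: 0.357
```

```bash
python3 -m pendant '[[[0,0,8,0,25],[0,0,0,0,25]]]';python3 -m pendant '[[[0,0,6,0,25],[0,0,0,0,25]]]'
```

```text
time_s: 18.1
eef_pos: [0.5917, -0.2841, 0.1191]
eef_rot: [0.001, 0.998, -0.069, 0.001]
wrist_force: [-2.3, 0.2, 8.0]
opening: 0.348
time_s: 18.35
eef_pos: [0.5916, -0.2833, 0.1233]
eef_rot: [0.0, 0.998, -0.069, 0.001]
wrist_force: [1.7, 0.7, 4.1]
opening: 0.349
```

```bash
python3 -m pendant '[[[0,0,4,0,25],[0,0,0,0,25]]]'
```

```text
time_s: 18.6
eef_pos: [0.5914, -0.2831, 0.1237]
eef_rot: [-0.0, 0.998, -0.069, 0.001]
wrist_force: [11.2, -4.3, -16.2]
opening: 0.351
```

```bash
python3 -m pendant '[[[0,0,-4,0,60],[0,0,0,0,60],[0,0,0,0,60],[0,0,30,0,60],[0,0,50,0,60],[0,0,40,0,60],[0,0,0,0,60]]]'; python3 - <<'E'
from h import *
c=cam("scene");p=proj(c,[.593,-.283,.14])[0].astype(int)
cv2.imwrite('pics/m4.png',cv2.resize(c["img"][p[1]-35:p[1]+35,p[0]-40:p[0]+40],(640,560),interpolation=cv2.INTER_CUBIC)[:,:,::-1])
E
```

```text
time_s: 19.48
eef_pos: [0.5929, -0.2845, 0.2482]
eef_rot: [0.002, 0.998, -0.069, 0.004]
wrist_force: [0.1, -0.1, -0.1]
opening: 0.701
```

View pics/m4.png

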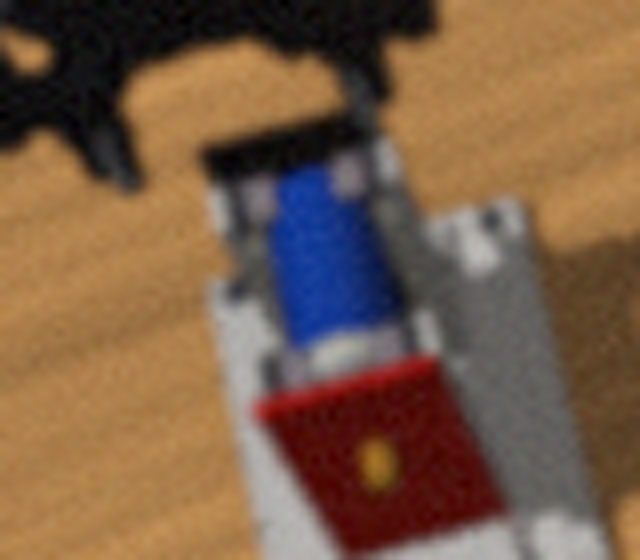

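```bash
python3 -m pendant '[[[-4,58.2,0,7.6,52],[-4,58.2,0,7.6,52],[-4,58.2,0,7.6,52],[-4,58.2,0,7.6,52],[-4,58.2,0,7.6,52],[-4,58.2,0,7.6,52],[-4,58.2,0,7.6,52],[-4,58.2,0,7.6,52]]]'; python3 -m pendant '[[[-4,58.2,-20,7.6,52],[-4,58.2,-40,7.6,52],[0,0,-50,0,52],[0,0,-50,0,52],[0,0,-25,0,52],[0,0,0,0,52],[0,0,0,0,52]]]'
```

```text
time_s: 20.52
eef_pos: [0.5576, 0.1842, 0.241]
eef_rot: [-0.0, 0.894, 0.448, -0.001]
wrist_force: [0.8, -0.4, -1.1]
opening: 0.607
time_s: 21.4
eef_pos: [0.5518, 0.2922, 0.0629]
eef_rot: [0.0, 0.828, 0.56, 0.0]
wrist_force: [0.5, 0.4, 0.3]
opening: 0.607
```

```bash
python3 -m pendant '[[[0,6.3,-5,0,52],[0,0,-25,0,52],[0,0,-18,0,52],[0,0,0,0,52],[0,0,0,0,25],[0,0,0,0,25],[0,0,0,0,25],[0,0,0,0,25]]]'; python3 -m pendant '[[[0,0,15,0,25],[0,0,15,0,25],[0,0,0,0,25]]]'
```

```text
time_s: 22.4
eef_pos: [0.5514, 0.299, 0.0153]
eef_rot: [-0.0, 0.828, 0.56, 0.0]
wrist_force: [-6.2, 1.6, 5.7]
opening: 0.354
time_s: 22.78
eef_pos: [0.5533, 0.2988, 0.0467]
eef_rot: [0.001, 0.828, 0.56, 0.002]
wrist_force: [0.0, -0.3, -1.4]
opening: 0.352
```

```bash
python3 -m pendant '[[[0,0,55,0,25],[0,0,60,0,25],[0,0,60,10.4,25],[3.6,-53,20,10.4,25],[3.6,-53,0,10.4,25],[3.6,-53,0,10.4,25],[3.6,-53,0,10.4,25],[3.6,-53,0,10.4,25]]]'; python3 -m pendant '[[[3.6,-53,0,10.4,25],[3.6,-53,0,10.4,25],[3.6,-53,0,10.4,25],[3.6,-53,0,10.4,25],[3.6,-53,0,0,25],[3.3,-52,0,0,25],[0,0,0,0,25],[0,0,0,0,25]]]'
```

```text
time_s: 23.78
eef_pos: [0.5692, 0.0318, 0.2392]
eef_rot: [0.0, 0.416, 0.909, -0.0]
wrist_force: [-0.5, -0.1, -1.0]
opening: 0.351
time_s: 24.78
eef_pos: [0.5903, -0.2832, 0.2387]
eef_rot: [-0.0, 0.069, 0.998, 0.0]
wrist_force: [-0.1, 1.1, -2.0]
opening: 0.356
```

```bash
python3 -m pendant '[[[1.5,0,-30,0.4,25],[0,0,-27,0,25],[0,0,0,0,25],[0,0,0,0,25]]]'; python3 - <<'E'
from fit import *
c=cam("scene");e=monitor.get_obs()["eef_pos"];print(e)
a=-.1351;u=np.array([np.cos(a),np.sin(a),0])
w=c["o"]-e;w=w-(w@u)*u;w/=np.linalg.norm(w)
for s in range(16,42,2):
    q=proj(c,e+[0,0,.0135]+u*s/1000+w*.016)[0]
    print(s,cv2.getRectSubPix(c["img"],(1,1),tuple(map(float,q)))[0,0])
E
```

```text
time_s: 25.28
eef_pos: [0.5929, -0.2828, 0.1836]
eef_rot: [0.001, 0.065, 0.998, -0.0]
wrist_force: [0.7, -0.0, -1.6]
opening: 0.354
[ 0.59311693 -0.28319362  0.18407231]
16 [ 13  40 112]
18 [ 14  50 137]
20 [ 36  68 149]
22 [ 78  99 156]
24 [122 133 158]
26 [155 160 156]
28 [174 173 163]
30 [167 168 160]
32 [147 150 148]
34 [122 126 127]
36 [104 104 103]
38 [98 95 92]
40 [93 87 89]
```

```bash
python3 -m pendant '[[[-1.2,-0.3,-14,0,25],[0,0,-12,0,25],[0,0,-5,0,25],[0,0,-5,0,25],[0,0,0,0,25]]]';python3 -m pendant '[[[0,0,-8,0,25],[0,0,-8,0,25],[0,0,0,0,25]]]'
```

```text
time_s: 25.95
eef_pos: [0.5913, -0.2842, 0.1479]
eef_rot: [0.001, 0.066, 0.998, -0.001]
wrist_force: [-4.0, 1.6, 11.9]
opening: 0.351
time_s: 26.32
eef_pos: [0.5915, -0.2849, 0.133]
eef_rot: [0.001, 0.066, 0.998, -0.001]
wrist_force: [-4.1, 0.3, 13.9]
opening: 0.351
```

```bash
python3 -m pendant '[[[0,0,-8,0,25],[0,0,-8,0,25],[0,0,-4,0,25],[0,0,0,0,25]]]';python3 -m pendant '[[[0,0,-2,0,25],[0,0,0,0,25]]]'
```

```text
time_s: 26.82
eef_pos: [0.5914, -0.2841, 0.1119]
eef_rot: [0.001, 0.066, 0.998, -0.0]
wrist_force: [-4.1, 1.7, 10.6]
opening: 0.355
time_s: 27.08
eef_pos: [0.5915, -0.2841, 0.1103]
eef_rot: [0.001, 0.066, 0.998, -0.0]
wrist_force: [-4.6, 2.6, 10.9]
opening: 0.35
```

Pressed deep enough; test the catch by pulling gently upward.

```bash
python3 -m pendant '[[[0,0,-1,0,25],[0,0,0,0,25],[0,0,9,0,25],[0,0,0,0,25],[0,0,6,0,25],[0,0,0,0,25]]]';python3 -m pendant '[[[0,0,4,0,25],[0,0,0,0,25]]]'
```

```text
time_s: 27.82
eef_pos: [0.5912, -0.2835, 0.1233]
eef_rot: [0.0, 0.066, 0.998, 0.0]
wrist_force: [-2.5, 2.5, 8.0]
opening: 0.356
time_s: 28.08
eef_pos: [0.591, -0.2832, 0.124]
eef_rot: [-0.0, 0.066, 0.998, 0.001]
wrist_force: [5.1, -0.6, -8.9]
opening: 0.352
```

Held by the catches. Release, withdraw and check.

```bash
python3 -m pendant '[[[0,0,-3,0,60],[0,0,0,0,60],[0,0,0,0,60],[0,0,30,0,60],[0,0,50,0,60],[0,0,50,0,60],[-40,30,0,0,60],[-50,40,0,0,60]]]'; python3 -m pendant '[[[-50,50,0,0,60],[-50,50,0,0,60],[-20,50,0,0,60],[0,0,0,0,60],[0,0,0,0,60]]]'; python3 - <<'E'
from h import *
ims=[]
for n,w,h in(("scene",54,80),("top",54,80)):
    c=cam(n,f"pics/{n}9.png");p=proj(c,[.593,-.283,.14])[0].astype(int)
    ims.append(cv2.resize(c["img"][p[1]-40:p[1]+40,p[0]-27:p[0]+27],(266,394),interpolation=cv2.INTER_CUBIC))
    full=c["img"]
ims.append(cv2.resize(full[80:340,100:360],(266,266)));ims[-1]=np.vstack([ims[-1],np.zeros((128,266,3),np.uint8)])
cv2.imwrite('pics/f1.png',np.hstack(ims)[:,:,::-1])
E
```

```text
time_s: 29.08
eef_pos: [0.5019, -0.2149, 0.2545]
eef_rot: [0.001, 0.066, 0.998, -0.001]
wrist_force: [-0.2, -0.2, 0.7]
opening: 0.707
time_s: 29.7
eef_pos: [0.3943, -0.0766, 0.254]
eef_rot: [0.001, 0.065, 0.998, -0.001]
wrist_force: [0.0, 0.4, 0.3]
opening: 0.703
```

View pics/f1.png

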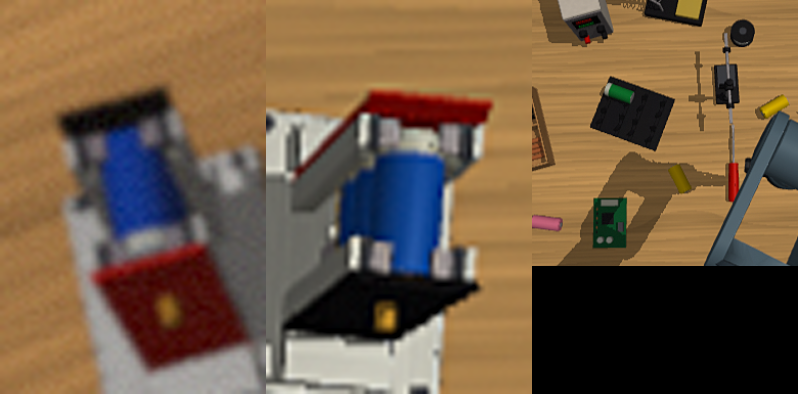

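The top cell sits under all four shut catches with its white band at the red plate. The cells below it show in the top view. The green cell is alone in the rack, and the bystanders have not moved.

```bash
python3 -c "
from bench import order; print(order.hand_in())"
```

```text
the job is handed in; nothing more can be done
None
```

All three blue cells are in the magazine, one on top of another, each with its + end at the red plate, and I have handed the job in. It took about 30 s on the robot's clock, against the 72 s limit.

- **Catches:** After pressing each cell I pulled it gently upwards. Each one stopped at the caught height, with a pull of 8 to 16 N. The last pictures show all four catches shut over the top cell.
- **Other things on the bench:** The green cell is still in its place in the rack. The third hand, the screwdriver and the rest of what showed in the last view (the arm hid part of the bench) looked unmoved. I judged this by eye and did not measure it.
- **Forces:** The highest wrist force I read was about 20 N, during one of the pull tests.

**Disagreements in the checks:**
- The two cameras differed by 3 to 5 mm along the cells' axes. The top camera proved right, so I used its positions. I also moved the first cell 3.5 mm along its axis before putting it in.
- The upward force at full press was about 2 N below the calculated spring force for the second cell. For the third cell it was about 4 N below. Both cells still held when pulled.

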